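# Set a bar to length against a flip stop

### The job

Flip the hinged stop on the saw board's fence all the way down, then slide the long square bar flush along the fence and gently up against the head of the stop's gauge screw, pressing lightly for a moment so that it is certainly in touch. Then flip the stop all the way up again without shifting the bar, and leave the bar there, set to length; leave the other things alone.

Things in the scene. Friction and masses are not known exactly. Their poses are not given: they have to be found in the camera images.
- saw_board: Fixed wooden saw board, 120 x 350 mm, bed top 18 mm above the bench. Origin at bench level under the fence's front face; y along the fence, x away from the robot, z up; turned 0.1 to 0.35 rad. Fence: behind x = 0, 20 mm thick, top 48 mm above the bench, y -147 to +53 mm, 3 mm saw kerf at y = 30 mm. Bed before it: x -85 to 0, y -150 to +200 mm, so past y = 53 there is bed without fence.
- leaf_hinge (a point): Hinge axis of the steel flip stop, mid-width: 10 mm behind the fence's face, 58 mm above the bench, axis parallel to the fence. The stop is clamped immovably on the fence's right part; its place along the fence differs each time.
- leaf (a joint): Angle of the stop's leaf, rad: 0 = down (end stop), level and pointing at the robot across the bed; grows as it swings up; 1.57 upright, 1.9 leaning back (end stop). Starts up, at 1.6 to 1.85. The hinge has friction (about 0.09 N m), so the leaf stays where it is left. Down is below 0.05, up is above 1.45.
- leaf_tab (a point): Centre of the finger tab at the leaf's free end, 68 mm from the hinge axis: steel block 20 mm wide along the hinge axis, 26 mm along the leaf, 14 mm thick. Leaf down: 58 mm above the bench, 58 mm before the fence. It can be pinched across its 20 mm from above at any leaf angle and turns between the pads. Axes are the saw board's when down, turning with the leaf.
- leaf_foot (a point): Centre of the foot under the leaf, 20 x 18 x 36 mm; leaf down: 10 mm before the fence, 39 mm above the bench. Its +y side bears the gauge screw (steel head 16 mm across, centred 28.5 mm above the bench). The head's face stands 13 to 21 mm to +y of this point; it is set anew each time and not reported, so contact must be felt. The bar may press on it with 20 N at most; 2 to 10 N is right: come up to it slowly.
- bar_mid (a point): Centre of the long square aluminium bar, 20 x 160 x 20 mm, y along its length, 0.14 to 0.25 kg. It starts on the bed, left (+y) of the stop, its middle 14 to 20 mm short of touching the fence, up to 0.12 rad askew. Flush, its centre is 10 mm before the fence's face, 28 mm above the bench. Once set, its left end sticks out past the fence's end; it starts 40 mm or more short of the screw.
- offcut: Bystander: short offcut of the same bar, 20 x 55 x 20 mm, lying on the bench to the left of the saw board; origin at the centre of its underside.
- bearing: Bystander: ball bearing 47 mm across, 14 mm high, lying on the bench beside the saw board's right end; origin at the centre of its underside.
- fitting: Bystander: brass pipe fitting, 24 x 27 x 34 mm, standing on the bench to the right of the saw board; origin at the centre of its underside.

How it is judged:
By the outcome, as a careful person would: the job done as asked, in the order asked, and still so for the second after the job is handed in, with the robot touching nothing.
It also fails if it takes over 72 s, if anything falls off the work surface, if the arm or the gripper's body presses on something with over 40 N, if the wrist force passes 120 N, or if a joint passes its speed limit or range.

### The arm

A 6-joint arm with a two-finger parallel gripper is mounted at the origin on the work surface; the furniture and walls round the work are solid. World frame = base frame: x ahead of the robot, y to its left, z up, the work surface at z = 0. Lengths are in m, angles in rad, forces in N, time in s.
With the tool pointing down it reaches from about 0.275 to 0.75 m from the base axis. Payload 10.2 kg.
Tool frame: the origin (TCP) lies on the centre line of the jaws, within the pads' length; the fingertips stand 14 mm ahead of it and the grasp point (between the pads) lies 5 mm behind it; z points along the fingers, y is the line along which they close (so a half turn about z gives the same grasp; the last joint's range is limited). The gripper opens to 85 mm and grips with 20 to 120 N. Pads are 22 mm wide; open, the fingers measure 114 mm over their backs; the gripper's body (76 mm by 85 mm) begins 54 mm behind the grasp point. The pads swing forward as they close: fully open they stand 13 mm farther back than shut.
Start: joints at [-1.338, 0.313, 1.498, -0, 1.331, -0.223], TCP at [0.231, -0.471, 0.215] pointing down, gripper open.
Joint ranges: [-2.94, 2.94], [-0.97, 2.17], [0.19, 2.56], [-1.23, 4.37], [0.02, 3.11], [-2.88, 2.88]. Speed limits (rad/s): [2.39, 2.39, 3.01, 3.14, 3.14, 3.14].

### API

Orientations are given as [roll, pitch, yaw] about the fixed x, y, z axes, in that order (R = Rz(yaw) Ry(pitch) Rx(roll)).
In Python, from rig import readout, capture, get_calibration, ticket gives the robot as it stands. The module is installed in compiled form; this text tells all that it offers.
- The arm moves only by the tool arm_command, never from a script. Its argument "commands" is a list of rows, each a list of 7 numbers: the closure, from 0 (fully open) to 1 (shut), then the shift along the tool's x, y, z in mm, then the turn, a rotation vector about the tool's x, y, z in degrees. In form: [[claw, dx, dy, dz, ax, ay, az], ...]. A call has 1 to 5 rows; each row shifts and turns the commanded pose from where the row before left it, along the tool's axes as they then stand; what a row does not reach is not made up. A row lasts 1/8 s, in which the tool goes at most 62.5 mm and 10.7 degrees, less where a joint would pass 70% of its speed; a pose out of reach is approached as far as the arm can. A call with a gripper value outside its range is refused whole. The fingers move at their own pace and stop on an object; "force" is the grip in N (left out, the last holds). Time passes only in rows, so rows that do not move let the fingers close. It gives the time, the measured TCP pose, the force, the opening and the grip force at its end, in the units of the state.
- readout.sense(): the state, without advancing time (a new reading comes with each control period).
- capture(name): name is "side" or "top"; returns (picture, depth): 420x560x3 uint8, red, green, blue; 420x560 float32, m along the optical axis (not along the pixel's ray), 0 where there is no reading.
- get_calibration(name): a dict with "intrinsics" (3x3 intrinsics, pixels), "world_from_camera" (4x4, takes a point from camera to world coordinates). Camera axes: x right, y up, looking along -z (the intrinsics and any distortion apply to the point x, -y, -z); pixel columns grow to the right and rows downward; lengths in m; the calibration is good to about 2 mm. A picture is of the moment at which its call begins. get_calibration takes no time and is no camera call.
- ticket.sign_off(): hands the job in; it is judged then, once.
The state is a dict: "clock": time; "joints": joint angles; "dq": joint speeds; "effort": joint torques, N m; "position": TCP position; "orientation": TCP orientation; "wrist_force": force on the tool from outside, world axes, zero at the start; "wrist_torque": the same for the moment, N m; "width": finger opening in m; "grip_force": force on a finger pad.
Only numpy, scipy, OpenCV 4.12 (cv2) and the standard library are available. Lean on these libraries where they do the work, as an engineer would, in place of code of your own. Each camera call takes 0.05 s, during which the arm holds its last target. There are 200 camera calls.

## Working session

There is one attempt and no reset: what is moved stays moved. The work goes in short steps, Python scripts to look and compute and a tool call to move; the robot and the scene stay as the last step left them, time stands still between calls to the robot, and variables do not carry over. Pictures are saved under pics/ and viewed, at most 10 in all, crops included, and the job is handed in when it is done.

Besides the shell and the picture viewer there is one more tool, called after "Request:" in YAML: its name, and indented under it one key for each argument. arm_command: Moves the arm, as the interface text tells. Its arguments: {"type":"object","properties":{"commands":{"type":"array"},"force":{"type":"number"}},"required":["commands"]}

```bash
mkdir -p pics; cat > h.py <<'E'
import numpy as np, cv2
from rig import readout, capture, get_calibration, ticket
def cloud(name, d):
    c=get_calibration(name);K=np.array(c["intrinsics"]);T=np.array(c["world_from_camera"])
    v,u=np.mgrid[:d.shape[0],:d.shape[1]]
    p=np.stack([(u-K[0,2])/K[0,0]*d,-(v-K[1,2])/K[1,1]*d,-d],-1)
    return p@T[:3,:3].T+T[:3,3]
def ray(name,u,v,z):
    c=get_calibration(name);K=np.array(c["intrinsics"]);T=np.array(c["world_from_camera"])
    r=T[:3,:3]@np.array([(u-K[0,2])/K[0,0],-(v-K[1,2])/K[1,1],-1]);o=T[:3,3]
    return o+r*(z-o[2])/r[2]
E
python3 - <<'E'
from h import *
for n in("top","side"):
    p,d=capture(n); cv2.imwrite(f"pics/{n}0.png",p[...,::-1]); np.savez(f"{n}0.npz",p=p,d=d)
    c=get_calibration(n); print(c)
s=readout.sense();print(s)
E
```

```text
{'intrinsics': array([[478.42773355,   0.        , 280.65098999],
       [  0.        , 478.42773355, 208.80186958],
       [  0.        ,   0.        ,   1.        ]]), 'world_from_camera': array([[ 0.00843538,  0.98963677, -0.1433454 ,  0.3068909 ],
       [-0.99995026,  0.00911099,  0.00405738,  0.03707594],
       [ 0.00532135,  0.14330404,  0.98966441,  1.36478513],
       [ 0.        ,  0.        ,  0.        ,  1.        ]])}
{'intrinsics': array([[463.56689504,   0.        , 280.66260566],
       [  0.        , 463.56689504, 207.26687577],
       [  0.        ,   0.        ,   1.        ]]), 'world_from_camera': array([[ 0.9856897 ,  0.10334927, -0.13317185,  0.36220837],
       [-0.16840747,  0.63841217, -0.75104515, -0.68468187],
       [ 0.00739856,  0.76272461,  0.64668109,  0.68378665],
       [ 0.        ,  0.        ,  0.        ,  1.        ]])}
{'clock': 0.1, 'joints': array([-1.33841360e+00,  3.13386598e-01,  1.49835504e+00, -1.55777859e-06,
        1.33097068e+00, -2.23388307e-01]), 'dq': array([-0.00103547, -0.00056254, -0.00285418, -0.00018461, -0.00045458,
       -0.00013346]), 'effort': array([ 1.76092937e-03, -4.12899292e+01, -2.60143840e+01, -2.09426748e-04,
        3.02897795e-03, -1.44888688e-07]), 'position': array([ 0.23101928, -0.47117444,  0.2148984 ]), 'orientation': array([-3.14050048e+00, -2.46569305e-04,  4.55771269e-01]), 'wrist_force': array([-0.03060947, -0.01035435,  0.40602324]), 'wrist_torque': array([-0.0040938 ,  0.04903787,  0.00091839]), 'grip_force': 0.0, 'width': 0.08520906128382441}
```

View pics/top0.png

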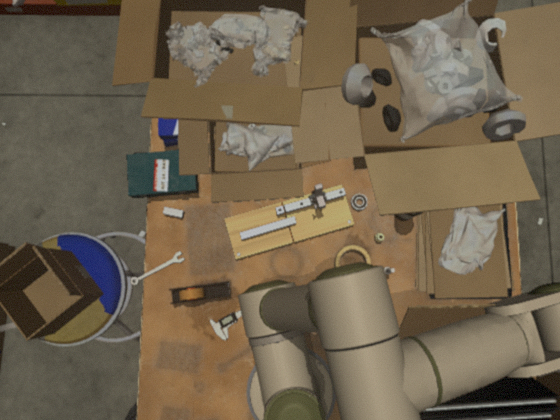

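View pics/side0.png

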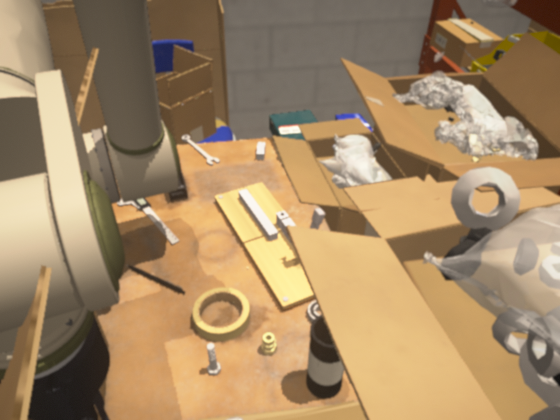

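The top view shows the saw board around (290,222), with the bar from (241,235) to (295,222) and the stop near (318,198). The side view also shows them, but a carton flap at about (310,260) hides part of the fence. I'll zoom in and measure.

```bash
python3 - <<'E'
from h import *
t=np.load("top0.npz");s=np.load("side0.npz")
a=t['p'][170:262,220:380,::-1];a=cv2.resize(a,None,fx=5,fy=5,interpolation=cv2.INTER_CUBIC)
cv2.imwrite("pics/tc.png",a)
b=s['p'][175:310,205:335,::-1];b=cv2.resize(b,None,fx=4.4,fy=4.4,interpolation=cv2.INTER_CUBIC);cv2.imwrite("pics/sc.png",b)
P=cloud("top",t['d']); np.set_printoptions(precision=3,suppress=True,linewidth=200)
# board mask by height, yellow
hsv=cv2.cvtColor(t['p'],cv2.COLOR_RGB2HSV)
roi=np.zeros(hsv.shape[:2],bool);roi[170:275,215:368]=1
m=roi&(P[...,2]>.012)&(P[...,2]<.13)
z=P[...,2]
for lo,hi in((.012,.024),(.032,.043),(.043,.054),(.054,.07),(.07,.14)):
    k=m&(z>lo)&(z<hi); 
    k=cv2.morphologyEx(k.astype(np.uint8),cv2.MORPH_OPEN,np.ones((2,2)))>0
    if k.sum()<4: print(lo,hi,k.sum());continue
    q=P[k]; r=cv2.minAreaRect(q[:,:2].astype(np.float32)*1000)
    print(lo,hi,k.sum(),q.mean(0),np.median(q[:,2]),r)
E
```

```text
0.012 0.024 3961 [0.456 0.006 0.023] 0.018069314867471764 ((427.8451843261719, -37.05305480957031), (216.83013916015625, 411.2142028808594), 16.701282501220703)
0.032 0.043 367 [0.444 0.067 0.039] 0.03718694851484328 ((415.89801025390625, 39.09082794189453), (160.8719024658203, 147.19602966308594), 43.517093658447266)
0.043 0.054 408 [ 0.519 -0.051  0.049] 0.04803788558659616 ((469.826904296875, -15.743316650390625), (123.2580795288086, 319.6240234375), 50.95039749145508)
0.054 0.07 32 [ 0.537 -0.022  0.064] 0.06095460599100844 ((556.7454833984375, 53.01654815673828), (299.5779113769531, 25.257102966308594), 76.78695678710938)
0.07 0.14 2681 [0.547 0.081 0.117] 0.11485148590016525 ((511.9303894042969, 43.33607482910156), (320.4649658203125, 256.17132568359375), 40.3867073059082)
```

View pics/tc.png

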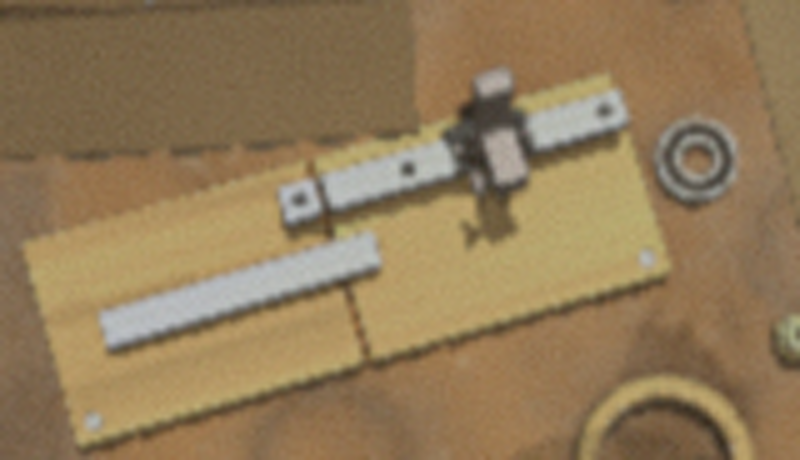

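View pics/sc.png

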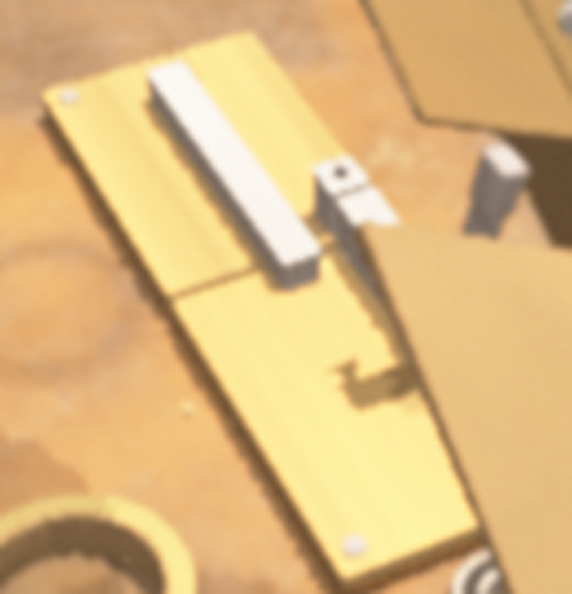

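The crops show the fence strip from about (276,209) to (345,190) in full-image pixels. The upright tab is near (318,186), the foot near (321,201), and the board corners near (225,219), (236,259), (354,224) and (342,185). Next I'll turn these into poses with masks.

```bash
python3 - <<'E'
from h import *
np.set_printoptions(precision=4,suppress=True,linewidth=200)
t=np.load("top0.npz");P=cloud("top",t['d']);z=P[...,2]
hsv=cv2.cvtColor(t['p'],cv2.COLOR_RGB2HSV).astype(int)
H,S,V=hsv[...,0],hsv[...,1],hsv[...,2]
print("hsv bed,bar,fence,bench",[hsv[y,x].tolist() for x,y in((330,225),(265,229),(295,207),(200,230))])
roi=np.zeros(z.shape,np.uint8);roi[180:265,218:360]=1
def big(m):
    n,l,st,c=cv2.connectedComponentsWithStats(m.astype(np.uint8));i=1+np.argmax(st[1:,4]);return l==i
def rect(m,zz):
    cs,_=cv2.findContours(m.astype(np.uint8),cv2.RETR_EXTERNAL,cv2.CHAIN_APPROX_NONE)
    c=max(cs,key=len)[:,0,:]
    w=np.array([ray("top",u,v,zz)[:2] for u,v in c],np.float32)*1000
    r=cv2.minAreaRect(w);print(r, cv2.boxPoints(r).tolist());return r
low=roi&(S<70)&(V>120)
bar=big(low&((z>.03)&(z<.043))); print("bar",bar.sum());rect(bar,.038)
bd=roi&(z>.012)&(z<.055);bd=big(cv2.morphologyEx(bd,cv2.MORPH_CLOSE,np.ones((3,3))));print("board",bd.sum());rect(bd,.018)
fe=roi&(z>.043)&(z<.053)&(S<70);print("fence",fe.sum());rect(cv2.morphologyEx(fe.astype(np.uint8),cv2.MORPH_CLOSE,np.ones((3,25))),.048)
up=roi.astype(bool)&(z>.056)&(z<.16); n,l,st,c=cv2.connectedComponentsWithStats(up.astype(np.uint8))
for i in range(1,n):
    if st[i,4]>5:print(st[i],P[l==i].mean(0),P[l==i].min(0),P[l==i].max(0))
for (u,v) in [(220+493/5,170+78/5),(220+493/5,170+90/5),(220+505/5,170+150/5)]:
    print(u,v,P[int(v),int(u)])
# obstacles higher than .06 within area
m=(z>.06)&(P[...,0]>.35)&(P[...,0]<.72)&(P[...,1]>-.25)&(P[...,1]<.3)
for y in np.arange(-.25,.3,.05):
    print("y%.2f"%y,[ "%3d"%(1000*z[m&(abs(P[...,1]-y)<.025)&(abs(P[...,0]-x)<.0125)].max(initial=0)) for x in np.arange(.35,.72,.025)])
E
```

```text
hsv bed,bar,fence,bench [[22, 108, 184], [113, 6, 184], [64, 9, 190], [16, 94, 125]]
bar 404
((447.0765380859375, 67.5774154663086), (20.80193328857422, 159.32473754882812), 17.49043846130371) [[413.21417236328125, 140.4307861328125], [461.09869384765625, -11.527907371520996], [480.93890380859375, -5.2759552001953125], [433.05438232421875, 146.6827392578125]]
board 5044
((470.93585205078125, 7.9362640380859375), (126.53349304199219, 351.9273986816406), 16.996204376220703) [[358.9966735839844, 157.72119140625], [461.8680114746094, -178.83544921875], [582.875, -141.84866333007812], [480.0036926269531, 194.70797729492188]]
fence 404
((524.6395263671875, -49.51800537109375), (26.235740661621094, 199.4040069580078), 17.052846908569336) [[482.86041259765625, 41.953704833984375], [541.3363647460938, -148.68344116210938], [566.4186401367188, -140.98971557617188], [507.94268798828125, 49.647430419921875]]
[ 218  180   86   23 1696] [0.5383 0.0915 0.1193] [ 0.5038 -0.0267  0.1057] [0.5667 0.2001 0.1339]
[311 183  15  26 237] [ 0.5244 -0.0703  0.0983] [ 0.4945 -0.0911  0.0561] [ 0.5546 -0.052  
[... 660 characters left out ...]
'149', '149', '151', '156']
y-0.00 ['  0', '  0', '  0', '  0', '  0', '  0', '  0', '133', '129', '119', '139', '142', '141', '237', '232']
y0.05 ['  0', '  0', '  0', '  0', '  0', '  0', '123', '129', '124', '116', '110', '115', '133', '239', '236']
y0.10 ['  0', '  0', '  0', '  0', '  0', '  0', '129', '131', '122', '118', '126', '145', '150', '241', '239']
y0.15 ['  0', '  0', '  0', '  0', '  0', '  0', '132', '131', '121', '116', '108', '124', '140', '240', '241']
y0.20 ['  0', '  0', '  0', '  0', '  0', '  0', '133', '130', '123', '115', '109', '113', '130', '233', '240']
y0.25 ['  0', '  0', '  0', '  0', '  0', '  0', '  0', '  0', '  0', '107', '108', '107', '109', '109', '241']
```

Request:
arm_command:
  commands:
    - [0.6,0,0,-50,0,0,9.1]
    - [0.6,0,0,-50,0,0,0]
    - [0.6,40,-28,0,0,0,0]
    - [0.6,40,-28,0,0,0,0]
    - [0.6,40,-28,0,0,0,0]
  force: 20

```text
clock: 0.72
position: [0.3219, -0.3546, 0.3151]
orientation: [-3.141, 0.0, 0.297]
wrist_force: [0.6, -1.7, 0.6]
width: 0.0342
grip_force: 0.0
```

Request:
arm_command:
  commands:
    - [0.6,40,-28,0,0,0,0]
    - [0.6,40,-28,0,0,0,0]
    - [0.6,40,-28,0,0,0,0]
    - [0.6,40,-28,0,0,0,0]
    - [0.6,0,0,0,0,0,0]

```text
clock: 1.35
position: [0.4426, -0.1998, 0.3151]
orientation: [-3.141, 0.0, 0.301]
wrist_force: [-0.1, -0.8, 0.5]
width: 0.0344
grip_force: 0.0
```

```bash
cat >> h.py <<'E'
O=np.array([.4988,-.0092]);YAW=.297
def tob(p):
    p=np.asarray(p);c,s=np.cos(YAW),np.sin(YAW);d=p[...,:2]-O
    return np.stack([d[...,0]*c+d[...,1]*s,-d[...,0]*s+d[...,1]*c,p[...,2]],-1)*1000
def st():
    s=readout.sense();print("t",s["clock"],"b",tob(s["position"]).round(1),"rpy",s["orientation"].round(3))
    f=s["wrist_force"];c,q=np.cos(YAW),np.sin(YAW);print("Fb",[round(float(x),2) for x in(f[0]*c+f[1]*q,-f[0]*q+f[1]*c,f[2])],"w",round(s["width"]*1000,1),"g",s["grip_force"])
E
python3 - <<'E'
from h import *
np.set_printoptions(precision=1,suppress=True,linewidth=200)
st()
t=np.load("top0.npz");B=tob(cloud("top",t['d']));z=B[...,2]
roi=np.zeros(z.shape,bool);roi[175:215,300:335]=1
for lo,hi in((56,70),(70,85),(85,100),(100,115),(115,130),(130,150)):
    k=roi&(z>lo)&(z<hi)&(B[...,0]<60);q=B[k];print(lo,k.sum(),np.percentile(q,[3,50,97],axis=0).tolist())
k=(z>95)&(z<160)&(B[...,0]<90)&(B[...,1]<150)&(B[...,1]>-150)&~roi
for y in range(-60,160,20):
    q=B[k&(abs(B[...,1]-y)<10)]
    if len(q): i=q[:,0].argmin();print(y,len(q),q[i],q[q[:,1].argmin()])
E
```

```text
t 1.35 b [-109.5 -165.8  315.1] rpy [-3.1  0.   0.3]
Fb [-0.36, -0.68, 0.54] w 34.4 g 0.0
56 33 [[1.0652439494208863, -88.40062805284948, 56.66111901061801], [9.118886718336727, -57.90396153402913, 63.64618952799606], [15.590734024753784, -47.540890850618666, 68.3941652124001]]
70 20 [[-22.45827752849073, -75.5038292299646, 71.86172772744015], [-12.626277964718412, -59.50993956125032, 81.6204537155436], [15.126917420082133, -53.98742320539887, 84.6167415429506]]
85 111 [[-19.802732868177685, -76.4091628898216, 85.7151788563625], [-5.373629949922692, -65.43753673202762, 92.35843270990873], [15.848246284016865, -48.911392493546956, 97.49860169449084]]
100 13 [[2.573871028813519, -75.15233951734932, 100.13618285551745], [18.3685137783678, -67.22076669194854, 102.48342513211873], [42.56768989451105, -42.150601895186746, 112.0064135810786]]
115 65 [[17.527246528532974, -74.00124882732943, 115.38325598207047], [30.908079348365362, -27.253417348868275, 122.63763731311705], [57.27917621546963, -17.88352503748832, 129.0162227763243]]
130 50 [[18.044006182171373, -76.36471375998822, 130.7166306532773], [26.947157550395286, -65.74807382921803, 135.80055455169872], [34.97648113648181, -17.17477491394938, 142.0401310940017]]
-40 18 [ 75.8 -30.7 111.2] [ 87.8 -40.  109.4]
-20 136 [ 17.5 -12.7 118.8] [ 73.2 -29.9 111.2]
0 185 [ 17.   -9.4 127.2] [ 53.4 -10.  112. ]
20 180 [ 23.2  18.8 123.6] [ 43.2  10.  122.5]
40 160 [ 28.7  30.9 128.5] [ 49.9  30.  118.4]
60 154 [ 31.4  52.  117.4] [ 75.8  50.  116.8]
80 159 [-480.9   84.3  127.2] [ 73.4  70.1 116. ]
100 132 [ 40.   90.8 117.7] [ 40.8  90.1 128. ]
120 116 [ 47.1 118.5 124.1] [ 88.8 110.1 112.7]
140 107 [ 50.2 137.  121.6] [ 64.9 130.1 121.3]
```

Request:
arm_command:
  commands:
    - [0.6,44.5,-33.3,0,0,0,0]
    - [0.6,44.5,-33.3,0,0,0,0]
    - [0.6,44.5,-33.3,0,0,0,0]
    - [0.6,0,0,55,0,0,0]
    - [0.6,0,0,55,0,0,0]

```text
clock: 1.98
position: [0.5398, -0.0678, 0.2037]
orientation: [3.141, -0.0, 0.297]
wrist_force: [0.9, -0.9, -0.4]
width: 0.0338
grip_force: 0.0
```

Request:
arm_command:
  commands:
    - [0.6,0,0,15,0,0,0]
    - [0.6,0,0,0,0,0,0]

```text
clock: 2.22
position: [0.5401, -0.0682, 0.1911]
orientation: [3.141, -0.0, 0.296]
wrist_force: [-0.2, 0.1, 0.7]
width: 0.0344
grip_force: 0.0
```

```bash
python3 - <<'E'
from h import *
st()
ims=[]
for n,r in(("top",(150,250,260,380)),("side",(120,240,250,380))):
    p,d=capture(n);ims.append(cv2.resize(p[r[0]:r[1],r[2]:r[3],::-1],(400,340),interpolation=cv2.INTER_CUBIC))
cv2.imwrite("pics/a1.png",np.hstack(ims))
E
```

```text
t 2.225 b [ 22.2 -68.5 191.1] rpy [ 3.141 -0.     0.296]
Fb [-0.16, 0.15, 0.7] w 34.4 g 0.0
```

View pics/a1.png

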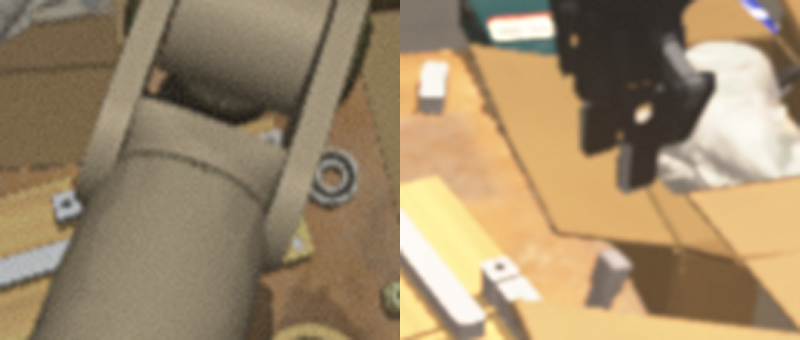

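The top view is blocked by the arm. In the side view, the open fingers (620,180) stand right above the tab (610,265), so I'll go down and pinch.

Request:
arm_command:
  commands:
    - [0.6,2,-2.5,30,0,0,0]
    - [0.6,0,0,30,0,0,0]
    - [0.6,0,0,11,0,0,0]
    - [0.6,0,0,0,0,0,0]

```text
clock: 2.82
position: [0.5416, -0.0648, 0.1204]
orientation: [3.141, -0.001, 0.297]
wrist_force: [0.9, 0.1, 0.0]
width: 0.0345
grip_force: 0.0
```

Request:
arm_command:
  commands:
    - [0.9,0,0,0,0,0,0]
    - [0.9,0,0,0,0,0,0]
    - [0.9,0,0,0,0,0,0]
    - [0.9,0,0,0,0,0,0]
  force: 25

```text
clock: 3.32
position: [0.5427, -0.065, 0.122]
orientation: [3.138, -0.005, 0.297]
wrist_force: [1.3, -0.6, 7.5]
width: 0.0081
grip_force: 3.9
```

```bash
python3 - <<'E'
from h import *
st()
# arc plan: grasp at tab (25-ish); r about hinge (10,58)
s=readout.sense();b=tob(s["position"]);g=np.array([b[0],b[2]+5]);h=np.array([10,58.])
r=np.hypot(*(g-h));q=np.arctan2(g[1]-58,10-g[0]);print("r",r,"q",q)
for a in np.linspace(q,0,16): print(np.round([a,10-r*np.cos(a),58+r*np.sin(a)],1))
E
```

```text
t 3.325 b [ 25.6 -66.2 122. ] rpy [ 3.138 -0.005  0.297]
Fb [1.03, -0.94, 7.54] w 8.1 g 3.9092971477657557
r 70.77277141204755 q 1.7937268900870995
[  1.8  25.6 127. ]
[  1.7  17.3 128.4]
[  1.6   8.9 128.8]
[  1.4   0.4 128.1]
[  1.3  -7.9 126.5]
[  1.2 -15.9 123.9]
[  1.1 -23.6 120.3]
[  1.  -30.8 115.8]
[  0.8 -37.4 110.6]
[  0.7 -43.3 104.5]
[  0.6 -48.5  97.8]
[  0.5 -52.8  90.6]
[  0.4 -56.3  82.8]
[  0.2 -58.8  74.8]
[  0.1 -60.3  66.4]
[  0.  -60.8  58. ]
```

The opening is 8 mm, not 20, so the pads missed the tab. I'll look.

```bash
python3 - <<'E'
from h import *
np.set_printoptions(precision=1,suppress=True)
p,d=capture("side");cv2.imwrite("pics/a2.png",cv2.resize(p[140:260,240:360,::-1],(600,600),interpolation=cv2.INTER_CUBIC))
np.savez("s2.npz",p=p,d=d)
st()
# tab top in initial side image (bright block at ~ (318,212))
s=np.load("side0.npz");B=tob(cloud("side",s['d']))
for v in range(206,232,3): print(v,[B[v,u].round().astype(int).tolist() for u in range(310,328,4)])
E
```

```text
t 3.375 b [ 25.7 -66.2 122. ] rpy [ 3.1 -0.   0.3]
Fb [1.16, -0.39, 7.45] w 8.6 g 3.9083256293088198
206 [[102, 88, -2], [112, 86, -4], [117, 78, 1], [111, 53, 22], [62, -35, 107]]
209 [[99, 82, -5], [20, -59, 133], [25, -64, 135], [110, 50, 15], [108, 31, 31]]
212 [[93, 73, -4], [19, -62, 129], [21, -71, 135], [29, -73, 133], [104, 25, 29]]
215 [[86, 60, -1], [16, -67, 126], [19, -76, 132], [26, -77, 131], [106, 26, 18]]
218 [[83, 54, -4], [15, -68, 120], [19, -76, 125], [27, -77, 122], [106, 25, 10]]
221 [[78, 46, -5], [15, -70, 115], [19, -76, 118], [102, 34, -4], [105, 22, 5]]
224 [[73, 36, -3], [15, -70, 107], [18, -79, 113], [97, 26, -4], [105, 22, -5]]
227 [[12, -62, 94], [16, -69, 98], [20, -77, 104], [91, 16, -3], [99, 11, -2]]
230 [[-64, -183, 219], [-56, -183, 216], [-49, -182, 213], [-42, -183, 210], [94, 3, -2]]
```

View pics/a2.png

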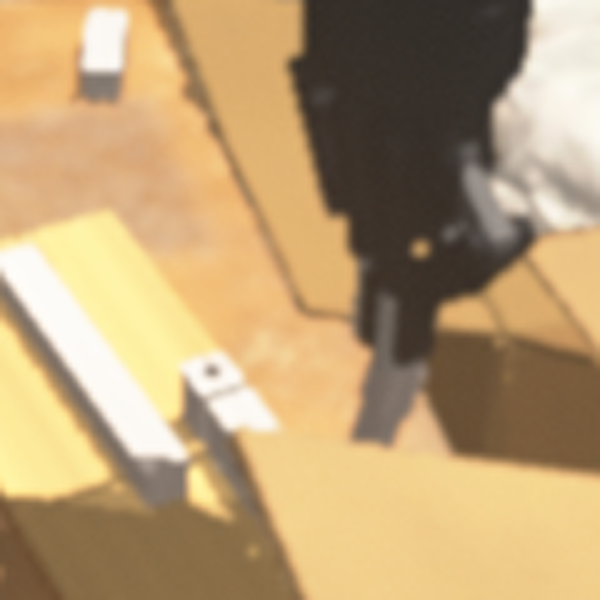

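The side crop shows the black fingertips ending near (400,360), with the grey tab below at (390,400). I'll check this against the depth.

```bash
python3 - <<'E'
from h import *
s=np.load("s2.npz");B=tob(cloud("side",s['d']))
for v in range(190,232,3): print(v,[B[v,u].round().astype(int).tolist() for u in range(308,332,3)])
E
```

```text
190 [[49, 13, 116], [11, -59, 181], [17, -60, 179], [11, -78, 194], [12, -85, 199], [82, 10, 107], [31, -76, 186], [12, -112, 218]]
193 [[44, 6, 116], [13, -56, 171], [17, -60, 172], [12, -77, 186], [14, -84, 190], [20, -84, 188], [12, -105, 206], [12, -113, 212]]
196 [[37, -7, 120], [13, -57, 165], [16, -61, 167], [10, -81, 183], [15, -83, 183], [12, -96, 193], [11, -107, 201], [12, -115, 207]]
199 [[32, -16, 121], [12, -59, 159], [17, -61, 160], [11, -80, 175], [16, -82, 175], [12, -98, 188], [12, -107, 195], [15, -110, 196]]
202 [[27, -24, 121], [13, -59, 152], [18, -59, 151], [15, -75, 164], [16, -82, 168], [11, -99, 183], [29, -82, 163], [73, -27, 107]]
205 [[101, 95, -3], [14, -57, 144], [19, -59, 143], [15, -76, 157], [17, -83, 162], [22, -84, 161], [28, -85, 159], [68, -36, 108]]
208 [[95, 84, -2], [12, -61, 140], [17, -64, 140], [14, -77, 151], [17, -82, 154], [24, -82, 152], [30, -82, 149], [102, 12, 51]]
211 [[90, 75, -2], [97, 74, -4], [12, -71, 141], [16, -76, 143], [-328, -606, 684], [24, -83, 146], [104, 25, 31], [102, 11, 43]]
214 [[85, 68, -3], [92, 66, -5], [18, -63, 125], [15, -78, 137], [22, -77, 134], [29, -76, 131], [105, 26, 21], [101, 8, 37]]
217 [[82, 61, -6], [86, 56, -4], [16, -66, 121], [16, -77, 129], [23, -77, 127], [29, -77, 125], [105, 25, 14], [101, 7, 30]]
220 [[75, 50, -3], [82, 47, -4], [14, -70, 117], [17, -76, 121], [22, -79, 121], [105, 34, -2], [104, 21, 8], [100, 5, 23]]
223 [[69, 39, -1], [14, -61, 102], [15, -70, 109], [17, -77, 114], [23, -78, 113], [100, 26, -3], [105, 22, -1], [101, 5, 13]]
226 [[65, 32, -2], [12, -65, 99], [15, -71, 103], [17, -78, 107], [91, 23, -6], [93, 15, 0], [101, 15, -3], [100, 2, 8]]
229 [[-65, -180, 219], [-60, -180, 218], [-55, -181, 216], [18, -77, 99], [85, 14, -4], [92, 13, -6], [97, 8, -4], [98, -1, 3]]
```

Both the depth and the +7.5 N upward force say the fingertips sit on top of the tab, at z ≈ 137–143 with the TCP reading 122. So the fingertips are about 15–20 mm above the reported TCP, not 14 mm below it. I'll use that measured offset: open, go lower in steps and re-pinch.

Request:
arm_command:
  commands:
    - [0.6,0,0,-8,0,0,0]
    - [0.6,0,0,0,0,0,0]
    - [0.6,0,0,0,0,0,0]
    - [0.6,0,0,12,0,0,0]
    - [0.6,0,0,12,0,0,0]

```text
clock: 4.0
position: [0.5407, -0.0644, 0.1021]
orientation: [-3.141, 0.001, 0.297]
wrist_force: [0.3, -0.4, -0.1]
width: 0.034
grip_force: 0.0
```

```bash
python3 - <<'E'
from h import *
st()
p,d=capture("side");B=tob(cloud("side",d))
for v in range(202,232,3): print(v,[B[v,u].round().astype(int).tolist() for u in range(311,335,3)])
E
```

```text
t 4.0 b [ 23.9 -65.  102.1] rpy [-3.141e+00  1.000e-03  2.970e-01]
Fb [0.19, -0.47, -0.12] w 34.0 g 0.0
202 [[19, -48, 141], [26, -48, 139], [10, -82, 171], [10, -92, 178], [59, -28, 112], [67, -26, 108], [10, -119, 198], [11, -126, 203]]
205 [[21, -46, 132], [27, -47, 131], [34, -46, 128], [11, -91, 170], [18, -91, 167], [10, -111, 185], [10, -119, 192], [13, -124, 195]]
208 [[20, -48, 128], [-328, -606, 684], [26, -60, 134], [10, -94, 166], [14, -97, 167], [10, -111, 179], [9, -121, 187], [15, -121, 185]]
211 [[20, -49, 120], [19, -61, 130], [11, -83, 151], [10, -95, 160], [10, -103, 166], [10, -112, 173], [13, -117, 176], [22, -112, 169]]
214 [[91, 64, -2], [18, -64, 125], [12, -83, 143], [14, -90, 147], [16, -95, 151], [10, -113, 167], [16, -113, 165], [95, -11, 54]]
217 [[87, 57, -4], [16, -67, 122], [11, -85, 138], [14, -89, 140], [16, -96, 144], [22, -97, 143], [102, 9, 28], [94, -13, 48]]
220 [[81, 46, -3], [16, -68, 115], [11, -86, 131], [15, -88, 131], [16, -97, 138], [25, -93, 131], [101, 6, 22], [93, -15, 42]]
223 [[15, -60, 101], [16, -69, 108], [11, -87, 125], [13, -92, 128], [17, -96, 129], [25, -94, 125], [101, 4, 15], [92, -18, 36]]
226 [[13, -63, 97], [14, -72, 104], [18, -76, 106], [17, -87, 115], [96, 19, -4], [101, 15, -3], [100, 2, 8], [93, -19, 28]]
229 [[-60, -180, 217], [-55, -181, 216], [18, -77, 99], [84, 12, -3], [90, 9, -2], [96, 6, -2], [100, 1, 1], [93, -19, 19]]
```

The fingers now straddle the tab, with the tips at about z = 117. I'll go a little lower and pinch.

Request:
arm_command:
  commands:
    - [0.6,0,-0.5,11,0,0,0]
    - [0.9,0,0,0,0,0,0]
    - [0.9,0,0,0,0,0,0]
    - [0.9,0,0,0,0,0,0]
  force: 25

```text
clock: 4.55
position: [0.541, -0.0666, 0.0912]
orientation: [3.138, 0.001, 0.296]
wrist_force: [5.0, -15.7, -13.2]
width: 0.0192
grip_force: 32.7
```

```bash
python3 - <<'E'
from h import *
st()
E
```

```text
t 4.55 b [ 23.6 -67.3  91.2] rpy [3.138e+00 1.000e-03 2.960e-01]
Fb [0.15, -16.44, -13.22] w 19.2 g 32.67450124025345
```

Pinched at 19.2 mm. First I'll relieve the side load, then swing along the arc.

Request:
arm_command:
  commands:
    - [0.9,0,2,1.5,0,0,0]
    - [0.9,0,0,0,0,0,0]

```text
clock: 4.8
position: [0.5415, -0.0666, 0.091]
orientation: [3.141, 0.0, 0.297]
wrist_force: [-0.4, -6.0, 0.8]
width: 0.0194
grip_force: 34.5
```

Request:
arm_command:
  commands:
    - [0.9,-10.1,0,-1.4,0,0,0]
    - [0.9,-10.2,0,0.2,0,0,0]
    - [0.9,-10,0,1.7,0,0,0]
    - [0.9,0,0,0,0,0,0]

```text
clock: 5.3
position: [0.5137, -0.0753, 0.0916]
orientation: [3.139, -0.004, 0.297]
wrist_force: [1.9, -2.6, 6.7]
width: 0.0193
grip_force: 36.0
```

```bash
python3 -c "
from h import *
st()"
```

```text
t 5.3 b [ -5.1 -67.5  91.6] rpy [ 3.139 -0.004  0.297]
Fb [1.05, -3.07, 6.7] w 19.3 g 36.034135222435
```

Request:
arm_command:
  commands:
    - [0.9,-9.7,0,3.1,0,0,0]
    - [0.9,-9.1,0,4.6,0,0,0]
    - [0.9,-8.3,0,5.9,0,0,0]
    - [0.9,-7.4,0,7.1,0,0,0]
    - [0.9,-6.2,0,8,0,0,0]

```text
clock: 5.92
position: [0.4745, -0.0872, 0.0631]
orientation: [3.139, -0.003, 0.297]
wrist_force: [-2.0, -1.8, 11.6]
width: 0.0193
grip_force: 43.8
```

Request:
arm_command:
  commands:
    - [0.9,-4.9,0,9,0,0,0]
    - [0.9,-3.5,0,9.5,0,0,0]
    - [0.9,-2.1,0,8,0,0,0]
    - [0.9,0,0,0,0,0,0]

```text
clock: 6.42
position: [0.4638, -0.0903, 0.0354]
orientation: [3.14, -0.0, 0.297]
wrist_force: [-2.1, -4.3, 3.2]
width: 0.0194
grip_force: 47.2
```

```bash
python3 -c "
from h import *
st()"
```

```text
t 6.425 b [-57.2 -67.3  35.4] rpy [ 3.14  -0.     0.297]
Fb [-3.25, -3.46, 3.23] w 19.4 g 47.244547605514526
```

Request:
arm_command:
  commands:
    - [0.9,-0.6,0,7,0,0,0]
    - [0.9,0,0,2,0,0,0]
    - [0.9,0,0,0,0,0,0]

```text
clock: 6.8
position: [0.4631, -0.0905, 0.0266]
orientation: [3.14, -0.0, 0.297]
wrist_force: [-4.6, -6.2, 5.3]
width: 0.0196
grip_force: 48.2
```

Request:
arm_command:
  commands:
    - [0.9,0,0,1.5,0,0,0]
    - [0.9,0,0,0,0,0,0]

```text
clock: 7.05
position: [0.4631, -0.0905, 0.0252]
orientation: [3.14, -0.0, 0.297]
wrist_force: [-4.9, -5.2, 7.3]
width: 0.0197
grip_force: 48.4
```

Request:
arm_command:
  commands:
    - [0.9,0,0,1,0,0,0]
    - [0.9,0,0,0,0,0,0]

```text
clock: 7.3
position: [0.4632, -0.0905, 0.0243]
orientation: [3.14, -0.0, 0.297]
wrist_force: [-5.2, -6.2, 7.5]
width: 0.0194
grip_force: 48.5
```

Request:
arm_command:
  commands:
    - [0.9,0,0,1,0,0,0]
    - [0.9,0,0,0,0,0,0]

```text
clock: 7.55
position: [0.4632, -0.0905, 0.0233]
orientation: [3.14, -0.0, 0.297]
wrist_force: [-4.9, -5.5, 6.6]
width: 0.02
grip_force: 48.5
```

Request:
arm_command:
  commands:
    - [0.9,0,0,1,0,0,0]
    - [0.9,0,0,0,0,0,0]

```text
clock: 7.8
position: [0.4632, -0.0905, 0.0223]
orientation: [3.14, -0.0, 0.297]
wrist_force: [-5.5, -5.2, 5.9]
width: 0.0198
grip_force: 48.6
```

```bash
python3 - <<'E'
from h import *
st()
p,d=capture("side");B=tob(cloud("side",d));cv2.imwrite("pics/a3.png",cv2.resize(p[150:300,220:370,::-1],(600,600),interpolation=cv2.INTER_CUBIC))
E
```

```text
t 7.8 b [-57.9 -67.3  22.3] rpy [ 3.14  -0.     0.297]
Fb [-6.79, -3.39, 5.87] w 19.8 g 48.60013782978058
```

View pics/a3.png

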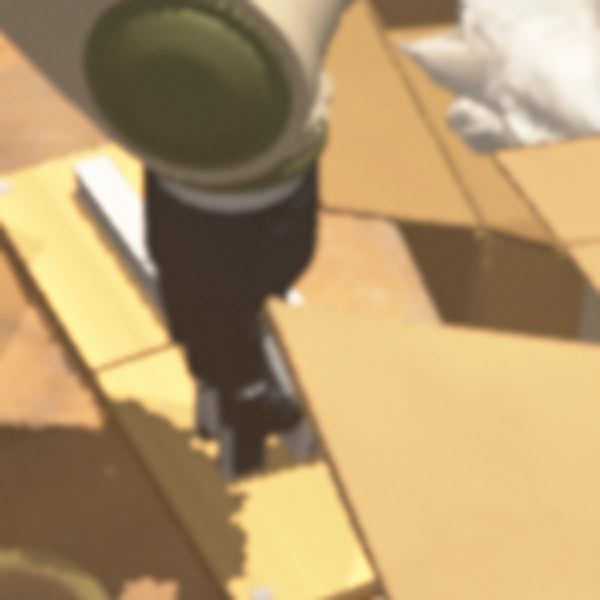

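Request:
arm_command:
  commands:
    - [0.9,-0.6,0,1,0,0,0]
    - [0.9,0,0,0,0,0,0]

```text
clock: 8.1
position: [0.4632, -0.0906, 0.0214]
orientation: [3.14, -0.002, 0.297]
wrist_force: [-2.3, -3.4, 6.1]
width: 0.0193
grip_force: 48.5
```

Request:
arm_command:
  commands:
    - [0.9,0,0,1,0,0,0]
    - [0.9,0,0,0,0,0,0]

```text
clock: 8.35
position: [0.4633, -0.0905, 0.0204]
orientation: [3.14, -0.002, 0.297]
wrist_force: [-1.2, -3.5, 6.2]
width: 0.0196
grip_force: 48.6
```

Request:
arm_command:
  commands:
    - [0.9,0,0,1,0,0,0]
    - [0.9,0,0,0,0,0,0]

```text
clock: 8.6
position: [0.4632, -0.0906, 0.0194]
orientation: [3.14, -0.002, 0.297]
wrist_force: [-2.8, -3.3, 7.9]
width: 0.0194
grip_force: 48.8
```

```bash
python3 - <<'E'
from h import *
st()
p,d=capture("side");B=tob(cloud("side",d));np.savez("s3.npz",p=p,d=d)
for v in range(240,275,3): print(v,[B[v,u].round().astype(int).tolist() for u in range(266,302,4)])
E
```

```text
t 8.6 b [-57.8 -67.4  19.4] rpy [ 3.14e+00 -2.00e-03  2.97e-01]
Fb [-3.6, -2.33, 7.92] w 19.4 g 48.76250445842743
240 [[-72, -46, 82], [-69, -57, 90], [-75, -87, 119], [-70, -92, 122], [-68, -103, 131], [-65, -111, 136], [-105, -198, 230], [-102, -204, 234], [-96, -205, 232]]
243 [[-73, -49, 77], [-68, -56, 82], [-76, -88, 114], [-69, -90, 112], [-60, -87, 105], [-65, -112, 130], [-61, -119, 135], [-106, -211, 236], [-99, -210, 232]]
246 [[-50, 1, 14], [-68, -54, 72], [-77, -89, 108], [-70, -91, 107], [-60, -87, 99], [-65, -112, 123], [-63, -123, 132], [-107, -214, 233], [-102, -217, 234]]
249 [[-54, -6, 14], [-71, -62, 73], [-76, -89, 100], [-70, -91, 99], [-49, -67, 68], [-72, -126, 132], [-65, -127, 130], [-108, -216, 229], [-105, -221, 233]]
252 [[-58, -16, 17], [-73, -65, 69], [-72, -79, 81], [-69, -91, 91], [-72, -111, 110], [-73, -128, 127], [-68, -132, 128], [-60, -131, 124], [-108, -227, 234]]
255 [[-62, -23, 16], [-75, -69, 66], [-73, -82, 77], [-70, -91, 83], [-72, -111, 103], [-71, -125, 116], [-65, -127, 115], [-53, -120, 103], [-110, -231, 233]]
258 [[-65, -29, 15], [-7
[... 177 characters left out ...]
6, 54], [-67, -86, 62], [-71, -110, 87], [-49, -83, 50], [-26, -57, 15], [-27, -74, 31], [-19, -76, 29]]
264 [[-72, -43, 15], [-65, -47, 15], [-71, -77, 47], [-67, -86, 54], [-61, -91, 55], [-36, -60, 14], [-31, -66, 17], [-27, -75, 24], [-16, -72, 16]]
267 [[-76, -52, 17], [-68, -55, 16], [-71, -78, 40], [-68, -87, 47], [-60, -89, 45], [-40, -68, 15], [-34, -72, 16], [-26, -74, 14], [-20, -79, 17]]
270 [[-79, -59, 16], [-73, -63, 18], [-65, -65, 16], [-65, -83, 34], [-51, -72, 16], [-45, -76, 16], [-37, -78, 15], [-31, -83, 17], [-24, -86, 17]]
273 [[-82, -65, 15], [-76, -70, 17], [-68, -72, 15], [-61, -75, 15], [-55, -79, 17], [-48, -82, 15], [-41, -86, 16], [-33, -88, 14], [-27, -93, 16]]
```

Request:
arm_command:
  commands:
    - [0.9,0,0,1,0,0,0]
    - [0.9,0,0,1,0,0,0]
    - [0.9,0,0,0,0,0,0]

```text
clock: 9.02
position: [0.4634, -0.0905, 0.0174]
orientation: [3.14, -0.002, 0.297]
wrist_force: [-1.7, -2.7, 6.7]
width: 0.0195
grip_force: 48.8
```

Request:
arm_command:
  commands:
    - [0.9,0,0,1,0,0,0]
    - [0.9,0,0,1,0,0,0]
    - [0.9,0,0,0,0,0,0]

```text
clock: 9.4
position: [0.4635, -0.0905, 0.0155]
orientation: [3.14, -0.002, 0.297]
wrist_force: [-0.5, -1.7, 5.5]
width: 0.02
grip_force: 48.9
```

The force gives no clear end stop, so I'll let go, back off and look.

Request:
arm_command:
  commands:
    - [0.6,0,0,0,0,0,0]
    - [0.6,0,0,0,0,0,0]
    - [0.6,0,0,-35,0,0,0]
    - [0.6,0,0,-35,0,0,0]
    - [1.0,0,0,-20,0,0,0]

```text
clock: 10.02
position: [0.4627, -0.09, 0.1061]
orientation: [3.141, -0.001, 0.297]
wrist_force: [1.1, 0.4, -0.3]
width: 0.0171
grip_force: 0.0
```

```bash
python3 - <<'E'
from h import *
st()
p,d=capture("side");B=tob(cloud("side",d));np.savez("s4.npz",p=p,d=d);cv2.imwrite("pics/a4.png",cv2.resize(p[210:290,250:330,::-1],(600,600),interpolation=cv2.INTER_CUBIC))
for v in range(231,270,3): print(v,[B[v,u].round().astype(int).tolist() for u in range(266,302,4)])
E
```

```text
t 10.025 b [-58.2 -66.7 106.1] rpy [ 3.141e+00 -1.000e-03  2.970e-01]
Fb [1.16, 0.04, -0.28] w 17.1 g 0.0
231 [[-328, -606, 684], [-34, 17, 37], [-71, -79, 132], [-67, -85, 135], [-59, -85, 133], [-101, -180, 230], [-98, -185, 233], [-92, -185, 231], [-85, -186, 229]]
234 [[-39, 26, 23], [-38, 9, 37], [-71, -78, 125], [-67, -86, 129], [-60, -88, 128], [-4, 3, 27], [-102, -192, 235], [-95, -191, 231], [-88, -191, 229]]
237 [[-40, 23, 17], [-37, 10, 27], [-28, 10, 23], [-18, 13, 16], [-9, 10, 15], [-3, 4, 17], [-104, -196, 234], [-99, -198, 233], [-92, -199, 231]]
240 [[-44, 16, 16], [-38, 9, 20], [-29, 8, 16], [-21, 5, 16], [-14, 1, 17], [-6, -1, 15], [-105, -198, 230], [-102, -204, 234], [-95, -204, 231]]
243 [[-47, 8, 16], [-40, 4, 16], [-33, 1, 16], [-25, -3, 16], [-18, -7, 17], [-10, -8, 14], [-3, -14, 16], [-105, -209, 234], [-99, -210, 232]]
246 [[-50, 2, 14], [-44, -4, 16], [-36, -7, 16], [-30, -12, 17], [-22, -14, 16], [-15, -17, 16], [-30, -62, 62], [-106, -213, 232], [-102, -216, 233]]
249 [[-55, -7, 16], [-46, -9, 14], [-40, -14, 15], [-55, -63, 67], [-47, -64, 64], [-40, -
[... 265 characters left out ...]
], [-60, -73, 62], [-55, -78, 64], [-46, -77, 59], [-36, -75, 53], [-25, -71, 44], [-109, -230, 232]]
258 [[-65, -30, 16], [-74, -67, 55], [-71, -78, 64], [-63, -79, 61], [-54, -76, 54], [-30, -47, 16], [-22, -50, 14], [-25, -71, 36], [-112, -235, 232]]
261 [[-69, -38, 16], [-62, -40, 16], [-71, -78, 56], [-48, -48, 16], [-40, -51, 15], [-34, -55, 17], [-25, -56, 13], [-26, -72, 29], [-19, -76, 30]]
264 [[-71, -43, 14], [-65, -48, 16], [-58, -50, 15], [-52, -56, 17], [-43, -56, 13], [-38, -63, 17], [-30, -65, 16], [-24, -69, 17], [-19, -78, 23]]
267 [[-76, -52, 17], [-68, -54, 15], [-61, -57, 15], [-54, -60, 13], [-48, -65, 16], [-41, -68, 16], [-34, -72, 16], [-27, -76, 17], [-19, -77, 13]]
```

View pics/a4.png

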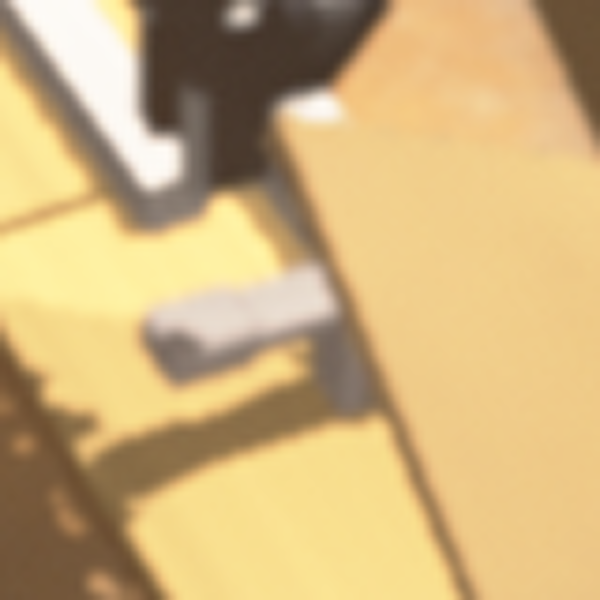

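The leaf is visibly level: the tab at about (190,340) in the crop has its top at z ≈ 65, as expected when down. I'll press it lightly with shut fingertips to be sure.

Request:
arm_command:
  commands:
    - [1,0,0,20,0,0,0]
    - [1,0,0,20,0,0,0]
    - [1,0,0,8,0,0,0]
    - [1,0,0,0,0,0,0]

```text
clock: 10.58
position: [0.4622, -0.09, 0.0563]
orientation: [-3.141, 0.001, 0.297]
wrist_force: [0.9, 0.9, -0.4]
width: 0.0005
grip_force: 0.0
```

Request:
arm_command:
  commands:
    - [1,0,0,2,0,0,0]
    - [1,0,0,1,0,0,0]
    - [1,0,0,0,0,0,0]

```text
clock: 10.95
position: [0.4625, -0.0902, 0.0539]
orientation: [3.141, -0.0, 0.297]
wrist_force: [0.2, -1.1, -1.1]
width: 0.0004
grip_force: 0.0
```

Request:
arm_command:
  commands:
    - [1,0,0,1,0,0,0]
    - [1,0,0,0,0,0,0]

```text
clock: 11.2
position: [0.4625, -0.0902, 0.0527]
orientation: [3.141, -0.0, 0.297]
wrist_force: [-0.3, -0.1, 1.1]
width: -0.0001
grip_force: 0.0
```

Request:
arm_command:
  commands:
    - [1,0,0,1,0,0,0]
    - [1,0,0,1,0,0,0]
    - [1,0,0,0,0,0,0]

```text
clock: 11.58
position: [0.4624, -0.0901, 0.0506]
orientation: [-3.141, 0.0, 0.297]
wrist_force: [-0.4, 0.1, -0.4]
width: -0.0001
grip_force: 0.0
```

Request:
arm_command:
  commands:
    - [1,0,0,1,0,0,0]
    - [1,0,0,0,0,0,0]

```text
clock: 11.82
position: [0.4624, -0.0901, 0.0496]
orientation: [-3.142, 0.0, 0.297]
wrist_force: [-0.1, -0.8, -0.3]
width: 0.0001
grip_force: 0.0
```

Request:
arm_command:
  commands:
    - [1,0,0,1,0,0,0]
    - [1,0,0,0,0,0,0]

```text
clock: 12.08
position: [0.4625, -0.0901, 0.049]
orientation: [3.141, -0.0, 0.297]
wrist_force: [-1.8, 0.0, 5.5]
width: 0.0
grip_force: 2.7
```

Request:
arm_command:
  commands:
    - [1,0,0,0.6,0,0,0]
    - [1,0,0,0,0,0,0]

```text
clock: 12.32
position: [0.4625, -0.0902, 0.0489]
orientation: [3.141, -0.0, 0.297]
wrist_force: [-3.4, 0.5, 11.9]
width: -0.0001
grip_force: 5.7
```

Request:
arm_command:
  commands:
    - [1,0,0,-30,0,0,0]
    - [1,0,-50,-20,0,0,0]
    - [1,0,-60,0,0,0,0]
    - [1,0,-60,0,0,0,0]
    - [1,0,0,0,0,0,0]

```text
clock: 12.95
position: [0.4113, 0.0753, 0.0981]
orientation: [-3.141, 0.0, 0.302]
wrist_force: [0.8, -0.4, 0.1]
width: 0.0001
grip_force: 0.0
```

```bash
python3 - <<'E'
from h import *
st()
E
```

```text
t 12.95 b [-58.9 106.4  98.1] rpy [-3.141  0.     0.302]
Fb [0.64, -0.57, 0.06] w 0.1 g 0.0
```

Leaf confirmed down: it took 12 N against the stop without yielding. Now I'll go to the bar's left end.

Request:
arm_command:
  commands:
    - [1,16,-45,0,0,0,0]
    - [1,16,-45,0,0,0,0]
    - [1,0,0,40,0,0,0]
    - [1,0,0,38,0,0,0]
    - [1,0,0,0,0,0,0]

```text
clock: 13.58
position: [0.4159, 0.1671, 0.0185]
orientation: [-3.141, 0.005, 0.296]
wrist_force: [0.4, -0.4, 0.6]
width: -0.0
grip_force: 0.0
```

```bash
cat >> h.py <<'E'
def bar(tag=None):
    p,d=capture("top");B=tob(cloud("top",d));z=B[...,2]
    hsv=cv2.cvtColor(p,cv2.COLOR_RGB2HSV).astype(int)
    m=((hsv[...,1]<60)&(hsv[...,2]>110)&(z>30)&(z<43)&(B[...,0]>-60)&(B[...,0]<2)&(B[...,1]>-70)&(B[...,1]<200)).astype(np.uint8)
    cs,_=cv2.findContours(m,cv2.RETR_EXTERNAL,cv2.CHAIN_APPROX_NONE);c=max(cs,key=len)[:,0]
    w=np.array([tob(ray("top",u,v,.038))[:2] for u,v in c],np.float32)
    print("bar px",m.sum(),cv2.minAreaRect(w),w.min(0),w.max(0))
    if tag: cv2.imwrite(f"pics/{tag}.png",cv2.resize(p[170:262,220:380,::-1],None,fx=5,fy=5,interpolation=cv2.INTER_CUBIC))
E
python3 - <<'E'
from h import *
st();bar()
E
```

```text
t 13.575 b [-27.7 192.8  18.5] rpy [-3.141  0.005  0.296]
Fb [0.31, -0.48, 0.56] w -0.0 g 0.0
bar px 341 ((-27.067720413208008, 71.28176879882812), (20.92162322998047, 124.81189727783203), 0.5641098022460938) [-38.090134   8.963159] [-16.301456 133.59776 ]
```

Request:
arm_command:
  commands:
    - [1,0.5,0,10,0,0,0]
    - [1,0,4,0,0,0,0]
    - [1,0,4,0,0,0,0]
    - [1,0,4,0,0,0,0]
    - [1,0,4,0,0,0,0]

```text
clock: 14.25
position: [0.4223, 0.1526, 0.0104]
orientation: [-3.141, -0.001, 0.297]
wrist_force: [-0.6, 1.3, 1.5]
width: -0.0001
grip_force: 1.0
```

Request:
arm_command:
  commands:
    - [1,0,7,0,0,0,0]
    - [1,0,7,0,0,0,0]
    - [1,0,7,0,0,0,0]
    - [1,0,7,0,0,0,0]
    - [1,0,7,0,0,0,0]

```text
clock: 14.88
position: [0.4325, 0.1187, 0.0101]
orientation: [-3.142, 0.0, 0.297]
wrist_force: [-0.4, 1.5, 1.0]
width: 0.0
grip_force: 0.9
```

```bash
python3 - <<'E'
from h import *
st();bar("b1")
E
```

```text
t 14.875 b [-26.  141.8  10.1] rpy [-3.142  0.     0.297]
Fb [0.09, 1.56, 0.99] w 0.0 g 0.9379409795110405
bar px 280 ((-28.788827896118164, 20.37890625), (104.92302703857422, 20.430343627929688), 89.55133056640625) [-38.98956  -32.097393] [-18.205435  72.90653 ]
```

View pics/b1.png

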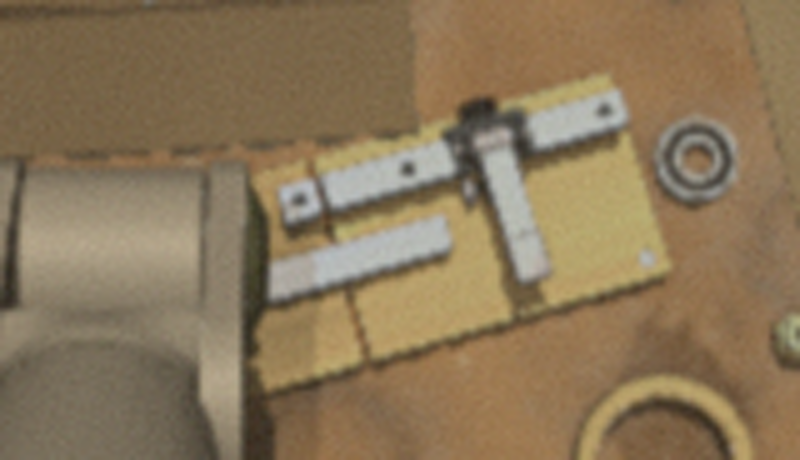

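The bar now lies from about (270,285) to (450,235) in the crop, nearly parallel to the fence. The leaf is level at (515,210) and the screw head is at about (468,190). Next I'll go round to the front of the bar, tilting the body away from the flap.

Request:
arm_command:
  commands:
    - [1,0,-12,0,0,0,0]
    - [1,-45,0,0,0,0,0]
    - [1,0,0,-2,0,10,0]
    - [1,0,54,0,0,0,0]
    - [1,0,54,0,0,0,0]

```text
clock: 15.55
position: [0.4175, 0.0139, 0.0124]
orientation: [3.141, -0.175, 0.299]
wrist_force: [1.0, 0.1, -0.0]
width: 0.0004
grip_force: 0.0
```

Request:
arm_command:
  commands:
    - [1,8,0,0,0,0,0]
    - [1,8,0,0,0,0,0]
    - [1,0,0,0,0,0,0]

```text
clock: 15.92
position: [0.4325, 0.0204, 0.0149]
orientation: [-3.141, -0.174, 0.3]
wrist_force: [-0.1, 0.7, 0.2]
width: 0.0
grip_force: 0.0
```

```bash
python3 - <<'E'
from h import *
st()
for u,v in((312.6,209),(314.5,208)): print(tob(ray("top",u,v,.0285)))
p,d=capture("side");B=tob(cloud("side",d));z=B[...,2]
m=(abs(B[...,1]-45)<40)&(z>19)&(z<40)&(B[...,0]<-42)&(B[...,0]>-95);print(m.sum(),np.percentile(B[m],[2,50,98],axis=0).round(1) if m.sum() else 0)
E
```

```text
t 15.925 b [-54.8  47.7  14.9] rpy [-3.141 -0.174  0.3  ]
Fb [0.07, 0.7, 0.2] w 0.0 g 0.0
[-12.63356249 -47.79496178  28.5       ]
[-11.42954505 -53.77998636  28.5       ]
80 [[-72.2   7.   19.5]
 [-43.   36.8  30.7]
 [-42.   58.3  39.6]]
```

Request:
arm_command:
  commands:
    - [1,4.9,0,1.9,0,0,0]
    - [1,4.9,0,1.9,0,0,0]
    - [1,4.9,0,1.9,0,0,0]
    - [1,3.9,0,0.7,0,0,0]
    - [1,0,0,0,0,0,0]

```text
clock: 16.6
position: [0.4514, 0.0246, 0.0118]
orientation: [3.141, -0.175, 0.297]
wrist_force: [1.0, 0.5, 0.2]
width: 0.0002
grip_force: 0.0
```

Request:
arm_command:
  commands:
    - [1,1.5,0,0.3,0,0,0]
    - [1,1.5,0,0.3,0,0,0]
    - [1,0,0,0,0,0,0]

```text
clock: 16.98
position: [0.4541, 0.0255, 0.0117]
orientation: [3.142, -0.175, 0.297]
wrist_force: [0.1, 0.6, 0.9]
width: 0.0
grip_force: 0.1
```

```bash
python3 - <<'E'
from h import *
st();bar()
E
```

```text
t 16.975 b [-32.6  46.2  11.7] rpy [ 3.142 -0.175  0.297]
Fb [0.3, 0.54, 0.9] w 0.0 g 0.12144446431193501
bar px 156 ((-11.631942749023438, -9.467391967773438), (46.556434631347656, 25.178110122680664), 89.58920288085938) [-24.243021 -32.71844 ] [ 1.0486813 13.761672 ]
```

Request:
arm_command:
  commands:
    - [1,1,0,0.2,0,0,0]
    - [1,0,0,0,0,0,0]

```text
clock: 17.27
position: [0.455, 0.0257, 0.0117]
orientation: [3.142, -0.175, 0.297]
wrist_force: [-0.2, -0.2, 0.7]
width: 0.0002
grip_force: 0.4
```

Request:
arm_command:
  commands:
    - [1,1,0,0.2,0,0,0]
    - [1,0,0,0,0,0,0]

```text
clock: 17.52
position: [0.456, 0.0261, 0.0117]
orientation: [3.142, -0.175, 0.297]
wrist_force: [-0.4, 0.2, 1.3]
width: 0.0
grip_force: 0.5
```

Request:
arm_command:
  commands:
    - [1,0.7,0,0.1,0,0,0]
    - [1,0,0,0,0,0,0]

```text
clock: 17.77
position: [0.4567, 0.0263, 0.0117]
orientation: [3.142, -0.175, 0.297]
wrist_force: [-0.8, 0.4, 1.3]
width: 0.0003
grip_force: 0.5
```

Request:
arm_command:
  commands:
    - [1,1,0,0.2,0,0,0]
    - [1,0,0,0,0,0,0]

```text
clock: 18.02
position: [0.4576, 0.0266, 0.0117]
orientation: [-3.142, -0.175, 0.297]
wrist_force: [-1.3, -0.2, 0.8]
width: 0.0001
grip_force: 0.6
```

Request:
arm_command:
  commands:
    - [1,0.7,0,0.1,0,0,0]
    - [1,0,0,0,0,0,0]

```text
clock: 18.27
position: [0.4579, 0.0268, 0.0116]
orientation: [-3.141, -0.174, 0.297]
wrist_force: [-5.0, -1.2, 3.1]
width: -0.0003
grip_force: 2.4
```

Request:
arm_command:
  commands:
    - [1,0.7,0,0.1,0,0,0]
    - [1,0,0,0,0,0,0]

```text
clock: 18.52
position: [0.458, 0.0269, 0.0116]
orientation: [-3.141, -0.172, 0.297]
wrist_force: [-8.6, -5.4, 6.8]
width: 0.0004
grip_force: 5.0
```

Request:
arm_command:
  commands:
    - [1,0.5,0,0.1,0,0,0]
    - [1,0,0,0,0,0,0]

```text
clock: 18.77
position: [0.4581, 0.0269, 0.0115]
orientation: [-3.141, -0.172, 0.298]
wrist_force: [-11.9, -7.2, 9.6]
width: 0.0001
grip_force: 7.0
```

```bash
python3 - <<'E'
from h import *
st()
p,d=capture("side");cv2.imwrite("pics/b2.png",cv2.resize(p[170:290,215:335,::-1],(600,600),interpolation=cv2.INTER_CUBIC))
E
```

```text
t 18.775 b [-28.4  46.5  11.5] rpy [-3.141 -0.172  0.298]
Fb [-13.44, -3.4, 9.57] w 0.1 g 6.99856985360384
```

View pics/b2.png

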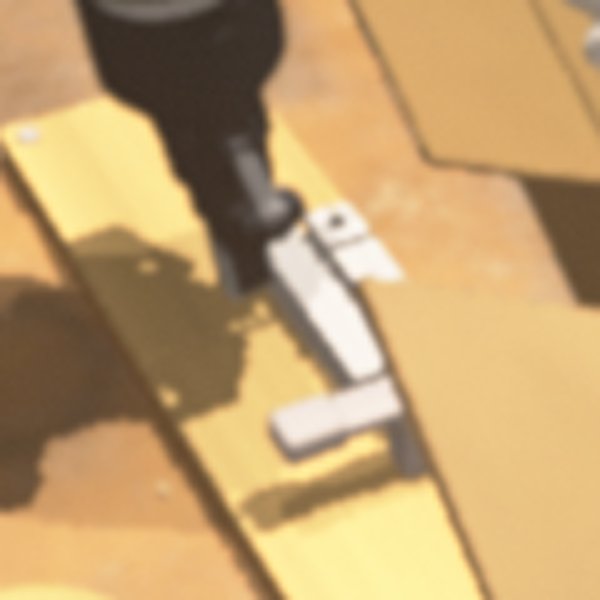

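The side crop shows the bar flush at about (330,310), beside the level leaf at (340,415), and the screw end not yet touched. I'll back off and go round to the left end.

Request:
arm_command:
  commands:
    - [1,-34.5,0,-6.1,0,0,0]
    - [1,0,-53,0,0,0,0]
    - [1,0,-53,0,0,0,0]
    - [1,54.2,0,9.6,0,0,0]
    - [1,0,0,0,0,0,0]

```text
clock: 19.45
position: [0.4507, 0.1354, 0.0123]
orientation: [3.14, -0.179, 0.299]
wrist_force: [-0.1, 0.8, -0.1]
width: 0.0003
grip_force: 0.0
```

```bash
python3 - <<'E'
from h import *
st()
p,d=capture("side");B=tob(cloud("side",d))
# bar top face in side view
x,y,z=B[...,0],B[...,1],B[...,2]
m=(z>33)&(z<42)&(x>-35)&(x<-0)&(y>-60)&(y<150)&(p.min(2)>110)&(p.max(2).astype(int)-p.min(2)<40)
q=B[m];print(m.sum())
for a in range(-50,140,20):
    k=q[abs(q[:,1]-a)<10]
    if len(k)>5:print(a,len(k),np.percentile(k[:,0],[5,50,95]).round(1),k[:,1].min().round(1),k[:,1].max().round(1))
E
```

```text
t 19.45 b [ -3.7 152.4  12.3] rpy [ 3.14  -0.179  0.299]
Fb [0.11, 0.8, -0.13] w 0.3 g 0.0
493
-30 36 [-23.5 -17.2 -11.4] -35.8 -20.4
-10 62 [-23.7 -16.2  -8.9] -20.0 -0.2
10 77 [-24.1 -14.1  -4.4] 0.4 19.7
30 76 [-23.7 -12.5  -3. ] 20.8 39.7
50 66 [-23.8 -13.4  -3.8] 40.3 59.8
70 58 [-22.8 -14.4  -5.4] 60.8 79.1
90 56 [-23.4 -13.5  -5.7] 80.3 99.6
110 50 [-23.  -14.1  -5.8] 100.6 119.4
130 12 [-19.7 -13.7  -6.6] 120.2 124.2
```

Request:
arm_command:
  commands:
    - [1,-3,4,-0.5,0,0,0]
    - [1,0,4,0,0,0,0]
    - [1,0,3,0,0,0,0]
    - [1,0,3,0,0,0,0]
    - [1,0,0,0,0,0,0]

```text
clock: 20.12
position: [0.4487, 0.1198, 0.0117]
orientation: [-3.142, -0.174, 0.297]
wrist_force: [0.0, 1.4, 0.4]
width: -0.0001
grip_force: 0.0
```

Request:
arm_command:
  commands:
    - [1,0,1.5,0,0,0,0]
    - [1,0,1.5,0,0,0,0]
    - [1,0,1.5,0,0,0,0]
    - [1,0,0,0,0,0,0]

```text
clock: 20.62
position: [0.45, 0.1157, 0.0116]
orientation: [-3.142, -0.174, 0.297]
wrist_force: [0.3, 1.0, -0.2]
width: -0.0003
grip_force: 0.3
```

```bash
python3 - <<'E'
from h import *
st()
E
```

```text
t 20.625 b [-10.1 133.7  11.6] rpy [-3.142 -0.174  0.297]
Fb [0.6, 0.86, -0.19] w -0.3 g 0.3001163061708212
```

Request:
arm_command:
  commands:
    - [1,0,-1,0,0,0,0]
    - [1,3,0,0.5,0,0,0]
    - [1,0,1,0,0,0,0]
    - [1,0,1,0,0,0,0]
    - [1,0,1,0,0,0,0]

```text
clock: 21.25
position: [0.4535, 0.1147, 0.0117]
orientation: [-3.141, -0.174, 0.297]
wrist_force: [-0.2, 1.6, 0.5]
width: -0.0
grip_force: 0.7
```

Request:
arm_command:
  commands:
    - [1,0,0.8,0,0,0,0]
    - [1,0,0.8,0,0,0,0]
    - [1,0,0,0,0,0,0]

```text
clock: 21.62
position: [0.454, 0.1131, 0.0117]
orientation: [3.142, -0.175, 0.297]
wrist_force: [0.7, 0.4, -0.2]
width: 0.0001
grip_force: 0.4
```

Request:
arm_command:
  commands:
    - [1,0,0.5,0,0,0,0]
    - [1,0,0.5,0,0,0,0]
    - [1,0,0,0,0,0,0]

```text
clock: 22.0
position: [0.4543, 0.1122, 0.0117]
orientation: [3.142, -0.175, 0.297]
wrist_force: [0.3, 0.4, 0.5]
width: 0.0001
grip_force: 0.5
```

```bash
python3 - <<'E'
from h import *
st()
E
```

```text
t 22.0 b [ -7.  129.1  11.7] rpy [ 3.142 -0.175  0.297]
Fb [0.43, 0.33, 0.53] w 0.1 g 0.5145163260112895
```

Request:
arm_command:
  commands:
    - [1,0,0.4,0,0,0,0]
    - [1,0,0.4,0,0,0,0]
    - [1,0,0,0,0,0,0]

```text
clock: 22.38
position: [0.4545, 0.1115, 0.0117]
orientation: [3.142, -0.175, 0.297]
wrist_force: [0.0, 0.4, 0.1]
width: -0.0
grip_force: 0.5
```

Request:
arm_command:
  commands:
    - [1,0,0.4,0,0,0,0]
    - [1,0,0,0,0,0,0]

```text
clock: 22.62
position: [0.4547, 0.1111, 0.0117]
orientation: [-3.142, -0.175, 0.297]
wrist_force: [-0.2, 1.6, 0.2]
width: 0.0001
grip_force: 0.6
```

Request:
arm_command:
  commands:
    - [1,0,0.4,0,0,0,0]
    - [1,0,0.4,0,0,0,0]
    - [1,0,0,0,0,0,0]

```text
clock: 23.0
position: [0.4549, 0.1103, 0.0117]
orientation: [3.142, -0.175, 0.297]
wrist_force: [-0.0, 1.3, -0.7]
width: -0.0003
grip_force: 0.5
```

Request:
arm_command:
  commands:
    - [1,0,0.4,0,0,0,0]
    - [1,0,0,0,0,0,0]

```text
clock: 23.25
position: [0.455, 0.1099, 0.0117]
orientation: [-3.142, -0.175, 0.297]
wrist_force: [-0.6, 1.3, 0.5]
width: -0.0001
grip_force: 0.5
```

Request:
arm_command:
  commands:
    - [1,0,0.4,0,0,0,0]
    - [1,0,0.4,0,0,0,0]
    - [1,0,0,0,0,0,0]

```text
clock: 23.62
position: [0.4552, 0.1092, 0.0117]
orientation: [-3.141, -0.174, 0.297]
wrist_force: [-0.8, 2.9, 0.3]
width: -0.0002
grip_force: 1.0
```

Request:
arm_command:
  commands:
    - [1,0,0.4,0,0,0,0]
    - [1,0,0,0,0,0,0]

```text
clock: 23.88
position: [0.4552, 0.109, 0.0117]
orientation: [-3.141, -0.174, 0.297]
wrist_force: [-0.7, 3.9, 0.9]
width: 0.0002
grip_force: 2.3
```

Contact with the screw at about 4 N. I'll press slightly more and hold.

Request:
arm_command:
  commands:
    - [1,0,0.2,0,0,0,0]
    - [1,0,0,0,0,0,0]
    - [1,0,0,0,0,0,0]
    - [1,0,0,0,0,0,0]
    - [1,0,0,0,0,0,0]

```text
clock: 24.5
position: [0.4552, 0.1089, 0.0117]
orientation: [-3.141, -0.174, 0.297]
wrist_force: [-1.3, 6.1, 0.7]
width: -0.0
grip_force: 2.9
```

```bash
python3 - <<'E'
from h import *
st();bar()
E
```

```text
t 24.5 b [ -7.1 125.6  11.7] rpy [-3.141 -0.174  0.297]
Fb [0.55, 6.18, 0.74] w -0.0 g 2.946633869432844
bar px 242 ((-9.626993179321289, 0.4257164001464844), (105.19180297851562, 22.086565017700195), 89.5899429321289) [-20.749685 -52.17281 ] [ 1.3732768 52.946774 ]
```

Held at 6 N. I'll back off, then give one gentle nudge from the front at mid-bar to make sure it is flush.

Request:
arm_command:
  commands:
    - [1,0,-0.7,0,0,0,0]
    - [1,0,-4,0,0,0,0]
    - [1,0,-10,0,0,0,0]
    - [1,-55.2,0,-9.7,0,0,0]
    - [1,0,0,0,0,0,0]

```text
clock: 25.18
position: [0.3935, 0.1066, 0.0108]
orientation: [-3.14, -0.17, 0.297]
wrist_force: [1.5, 0.7, 0.4]
width: 0.0
grip_force: 0.0
```

Request:
arm_command:
  commands:
    - [1,0,55,0,0,0,0]
    - [1,0,55,0,0,0,0]
    - [1,15,0,2.6,0,0,0]
    - [1,13,0,2.3,0,0,0]
    - [1,0,0,0,0,0,0]

```text
clock: 25.8
position: [0.4576, 0.0103, 0.0117]
orientation: [3.141, -0.175, 0.299]
wrist_force: [-0.3, -0.1, -0.4]
width: 0.0002
grip_force: 0.0
```

```bash
python3 - <<'E'
from h import *
st()
E
```

```text
t 25.8 b [-33.7  30.7  11.7] rpy [ 3.141 -0.175  0.299]
Fb [-0.32, -0.03, -0.37] w 0.2 g 0.0
```

Last time the fingers met the flush bar at x ≈ −29.

Request:
arm_command:
  commands:
    - [1,1.5,0,0.3,0,0,0]
    - [1,1.5,0,0.3,0,0,0]
    - [1,0,0,0,0,0,0]

```text
clock: 26.18
position: [0.4597, 0.0105, 0.0117]
orientation: [3.142, -0.175, 0.297]
wrist_force: [-0.5, -0.5, 1.0]
width: -0.0001
grip_force: 0.0
```

Request:
arm_command:
  commands:
    - [1,0.7,0,0.1,0,0,0]
    - [1,0,0,0,0,0,0]

```text
clock: 26.42
position: [0.4605, 0.0105, 0.0117]
orientation: [-3.142, -0.175, 0.297]
wrist_force: [-0.3, -0.4, 0.1]
width: 0.0001
grip_force: 0.0
```

Request:
arm_command:
  commands:
    - [1,0.5,0,0.1,0,0,0]
    - [1,0,0,0,0,0,0]

```text
clock: 26.68
position: [0.461, 0.0106, 0.0116]
orientation: [-3.142, -0.175, 0.297]
wrist_force: [0.2, -0.8, 0.7]
width: -0.0001
grip_force: 0.0
```

Request:
arm_command:
  commands:
    - [1,0.3,0,0.1,0,0,0]
    - [1,0,0,0,0,0,0]

```text
clock: 26.92
position: [0.4613, 0.0108, 0.0116]
orientation: [-3.142, -0.175, 0.297]
wrist_force: [0.5, -0.9, -0.5]
width: -0.0001
grip_force: 0.0
```

```bash
python3 - <<'E'
from h import *
st()
E
```

```text
t 26.925 b [-30.   30.1  11.6] rpy [-3.142 -0.175  0.297]
Fb [0.23, -1.03, -0.54] w -0.1 g 0.0
```

Request:
arm_command:
  commands:
    - [1,0.7,0,0.1,0,0,0]
    - [1,0,0,0,0,0,0]

```text
clock: 27.18
position: [0.462, 0.011, 0.0116]
orientation: [3.142, -0.175, 0.297]
wrist_force: [-1.0, -0.1, -0.5]
width: 0.0001
grip_force: 0.0
```

Request:
arm_command:
  commands:
    - [1,0.5,0,0.1,0,0,0]
    - [1,0,0,0,0,0,0]

```text
clock: 27.42
position: [0.4624, 0.0111, 0.0116]
orientation: [-3.142, -0.174, 0.297]
wrist_force: [-0.9, -0.4, 0.3]
width: -0.0001
grip_force: 0.3
```

Request:
arm_command:
  commands:
    - [1,0.4,0,0.1,0,0,0]
    - [1,0,0,0,0,0,0]

```text
clock: 27.68
position: [0.4626, 0.0113, 0.0115]
orientation: [-3.141, -0.174, 0.297]
wrist_force: [-2.7, -2.1, 2.2]
width: -0.0002
grip_force: 1.7
```

```bash
python3 - <<'E'
from h import *
st()
E
```

```text
t 27.675 b [-28.7  30.2  11.5] rpy [-3.141 -0.174  0.297]
Fb [-3.2, -1.26, 2.19] w -0.2 g 1.6947691328823566
```

The bar met the fingers at x ≈ −28.9, the same spot as before, so it is flush. Now I'll retreat, untilt and go above the tab.

Request:
arm_command:
  commands:
    - [1,-34.5,0,-6.1,0,0,0]
    - [1,0,0,-50,0,0,0]
    - [1,0,0,-30,0,-10,0]
    - [0.6,0,49,0,0,0,0]
    - [0.6,0,49,0,0,0,0]

```text
clock: 28.3
position: [0.4457, -0.0976, 0.0909]
orientation: [3.14, -0.001, 0.299]
wrist_force: [1.0, 0.9, -0.2]
width: 0.0339
grip_force: 0.0
```

Request:
arm_command:
  commands:
    - [0.6,0,0,0,0,0,0]
    - [0.6,0,0,0,0,0,0]

```text
clock: 28.55
position: [0.4445, -0.0964, 0.0902]
orientation: [-3.141, 0.0, 0.297]
wrist_force: [0.2, -0.4, -0.3]
width: 0.0342
grip_force: 0.0
```

```bash
python3 - <<'E'
from h import *
st()
E
```

```text
t 28.55 b [-77.5 -67.5  90.2] rpy [-3.141  0.     0.297]
Fb [0.12, -0.42, -0.29] w 34.2 g 0.0
```

Request:
arm_command:
  commands:
    - [0.6,19.5,0.4,0,0,0,0]
    - [0.6,0,0,30,0,0,0]
    - [0.6,0,0,25,0,0,0]
    - [0.6,0,0,11,0,0,0]
    - [0.6,0,0,0,0,0,0]

```text
clock: 29.18
position: [0.4633, -0.0909, 0.0243]
orientation: [-3.141, 0.001, 0.298]
wrist_force: [0.1, 0.2, 0.3]
width: 0.034
grip_force: 0.0
```

Request:
arm_command:
  commands:
    - [0.9,0,0,0,0,0,0]
    - [0.9,0,0,0,0,0,0]
    - [0.9,0,0,0,0,0,0]
  force: 25

```text
clock: 29.55
position: [0.4636, -0.0906, 0.0253]
orientation: [-3.141, -0.001, 0.297]
wrist_force: [-1.3, 7.0, 2.5]
width: 0.0194
grip_force: 29.7
```

```bash
python3 - <<'E'
from h import *
st()
E
```

```text
t 29.55 b [-57.5 -67.5  25.3] rpy [-3.141e+00 -1.000e-03  2.970e-01]
Fb [0.77, 7.09, 2.51] w 19.4 g 29.66421604156494
```

Request:
arm_command:
  commands:
    - [0.9,0.1,0,-3,0,0,0]
    - [0.9,0.5,0,-5.8,0,0,0]
    - [0.9,2.1,0,-10,0,0,0]
    - [0.9,3.5,0,-9.5,0,0,0]
    - [0.9,4.9,0,-9,0,0,0]

```text
clock: 30.18
position: [0.4736, -0.0875, 0.0621]
orientation: [-3.14, 0.001, 0.297]
wrist_force: [-0.0, 4.2, -9.0]
width: 0.0196
grip_force: 27.1
```

```bash
python3 - <<'E'
from h import *
st()
E
```

```text
t 30.175 b [-47.1 -67.5  62.1] rpy [-3.14e+00  1.00e-03  2.97e-01]
Fb [1.2, 4.02, -8.96] w 19.6 g 27.12146133184433
```

Request:
arm_command:
  commands:
    - [0.9,6.2,0,-8,0,0,0]
    - [0.9,7.4,0,-7.1,0,0,0]
    - [0.9,8.3,0,-5.9,0,0,0]
    - [0.9,9.1,0,-4.6,0,0,0]
    - [0.9,0,0,0,0,0,0]

```text
clock: 30.8
position: [0.5037, -0.0784, 0.0879]
orientation: [-3.14, 0.001, 0.297]
wrist_force: [-2.3, 5.7, -1.4]
width: 0.0192
grip_force: 26.9
```

Request:
arm_command:
  commands:
    - [0.9,9.7,0,-3.1,0,0,0]
    - [0.9,10,0,-1.7,0,0,0]
    - [0.9,10.2,0,-0.2,0,0,0]
    - [0.9,7,0,0.5,0,0,0]
    - [0.9,0,0,0,0,0,0]

```text
clock: 31.42
position: [0.5389, -0.0677, 0.0924]
orientation: [-3.141, 0.001, 0.297]
wrist_force: [-4.0, 4.0, -2.0]
width: 0.0195
grip_force: 25.4
```

```bash
python3 - <<'E'
from h import *
st()
p,d=capture("side");B=tob(cloud("side",d));x,y,z=B[...,0],B[...,1],B[...,2]
m=(y<-55)&(y>-80)&(x>-80)&(x<50)&(z>60)&(z<112);print(m.sum(),np.percentile(B[m],[3,50,97],axis=0).round(1) if m.any() else 0)
E
```

```text
t 31.425 b [ 21.2 -67.7  92.4] rpy [-3.141e+00  1.000e-03  2.970e-01]
Fb [-2.63, 5.02, -2.0] w 19.5 g 25.434030890464783
33 [[-31.  -77.5  68.8]
 [  3.3 -68.2 104.5]
 [  9.8 -61.2 110.3]]
```

Request:
arm_command:
  commands:
    - [0.6,0,0,0,0,0,0]
    - [0.6,0,0,0,0,0,0]
    - [0.6,0,0,0,0,0,0]
    - [0.6,0,0,-30,0,0,0]
    - [0.6,0,0,-50,0,0,0]

```text
clock: 32.1
position: [0.5384, -0.0683, 0.1718]
orientation: [-3.14, 0.002, 0.297]
wrist_force: [0.8, 0.1, 0.4]
width: 0.0342
grip_force: 0.0
```

Request:
arm_command:
  commands:
    - [0.6,0,0,-60,0,0,0]
    - [0.6,0,0,-60,0,0,0]
    - [0.6,-50,30,0,0,0,0]
    - [0.6,-50,30,0,0,0,0]
    - [0.6,-50,30,0,0,0,0]

```text
clock: 32.72
position: [0.4206, -0.1994, 0.2921]
orientation: [3.141, -0.0, 0.297]
wrist_force: [0.4, -0.3, -0.4]
width: 0.0341
grip_force: 0.0
```

Request:
arm_command:
  commands:
    - [0.6,-50,30,0,0,0,0]
    - [0.6,-50,30,0,0,0,0]
    - [0.6,-30,50,0,0,0,0]
    - [0.6,0,50,0,0,0,0]
    - [0.6,0,0,0,0,0,0]

```text
clock: 33.35
position: [0.3441, -0.3916, 0.2906]
orientation: [-3.14, 0.001, 0.294]
wrist_force: [-0.6, -0.3, -0.5]
width: 0.0341
grip_force: 0.0
```

```bash
python3 - <<'E'
from h import *
st();bar()
for n in("top","side"):
    p,d=capture(n);B=tob(cloud(n,d));x,y,z=B[...,0],B[...,1],B[...,2]
    m=(y<-54)&(y>-80)&(x>-80)&(x<50)&(z>118)&(z<150)
    print(n,"tab",m.sum(),np.percentile(B[m],[3,50,97],axis=0).round(1).tolist() if m.any() else 0)
    m=(y<-40)&(y>-80)&(x>-85)&(x<-35)&(z>45)&(z<90);print("leaf-down px",m.sum())
    m=(z>33)&(z<42)&(x>-35)&(x<-0)&(y>-60)&(y<150)&(p.min(2)>110)&(p.max(2).astype(int)-p.min(2)<40);q=B[m]
    for a in range(-50,140,20):
        k=q[abs(q[:,1]-a)<10]
        if len(k)>5:print(a,len(k),np.percentile(k[:,0],[5,50,95]).round(1),k[:,1].min().round(1),k[:,1].max().round(1))
E
```

```text
t 33.35 b [-259.9 -320.4  290.6] rpy [-3.14e+00  1.00e-03  2.94e-01]
Fb [-0.69, -0.06, -0.46] w 34.1 g 0.0
bar px 412 ((-9.383822441101074, 32.33543014526367), (158.75225830078125, 22.052560806274414), 89.5476303100586) [-20.432976 -46.9848  ] [  1.6657311 111.72616  ]
top tab 50 [[4.8, -76.1, 120.6], [10.4, -66.2, 137.4], [17.7, -58.0, 142.9]]
leaf-down px 0
-50 17 [-18.1  -9.7  -0.8] -47.4 -40.1
-30 44 [-18.8 -10.6  -1.7] -39.7 -20.9
-10 42 [-18.6 -10.   -1.7] -19.5 -0.6
10 46 [-18.7  -9.6  -1.9] 0.1 19.7
30 48 [-19.3 -10.1  -1.3] 20.0 39.6
50 43 [-18.9  -9.9  -2.5] 40.2 59.9
70 45 [-18.7 -10.2  -0.9] 60.7 80.0
90 46 [-18.4  -9.4  -0.6] 80.2 99.8
110 24 [-18.3 -11.3  -1.5] 100.2 111.7
side tab 129 [[-0.1, -78.6, 118.5], [4.1, -73.2, 131.8], [12.8, -59.7, 137.6]]
leaf-down px 0
-50 17 [-24.4 -20.  -15. ] -48.4 -40.4
-30 46 [-24.  -18.6 -12.2] -39.6 -20.3
-10 52 [-23.8 -17.7  -8.9] -18.2 -0.1
10 72 [-24.  -13.7  -3.6] 0.3 19.6
30 78 [-23.9 -13.   -3.6] 20.1 39.7
50 67 [-23.5 -13.4  -3.9] 40.2 60.0
70 60 [-23.1 -14.4  -4.8] 60.2 79.5
90 57 [-23.2 -14.7  -5.3] 80.6 99.7
110 30 [-23.2 -13.5  -5. ] 101.1 112.3
```

The bar is set, touching the screw, and flush. The leaf reads about 1.55 rad, which counts as up but without much margin. I'll push it further back with shut fingers at the tab, well clear of the bar.

Request:
arm_command:
  commands:
    - [1,20,-50,0,0,0,0]
    - [1,20,-50,0,0,0,0]
    - [1,50,-40,0,0,0,0]
    - [1,50,-40,0,0,0,0]
    - [1,45,-38,0,0,0,0]

```text
clock: 34.12
position: [0.4562, -0.1264, 0.2927]
orientation: [3.14, -0.001, 0.298]
wrist_force: [0.1, -0.1, -0.6]
width: -0.0001
grip_force: 0.0
```

Request:
arm_command:
  commands:
    - [1,45,-35,0,0,0,0]
    - [1,0,0,50,0,0,0]
    - [1,0,0,50,0,0,0]
    - [1,0,0,0,0,0,0]

```text
clock: 34.62
position: [0.4868, -0.0812, 0.1902]
orientation: [-3.138, 0.004, 0.298]
wrist_force: [0.4, 0.8, 1.4]
width: 0.0002
grip_force: 0.0
```

```bash
python3 - <<'E'
from h import *
st()
E
```

```text
t 34.625 b [-32.5 -65.4 190.2] rpy [-3.138  0.004  0.298]
Fb [0.64, 0.69, 1.36] w 0.2 g 0.0
```

Request:
arm_command:
  commands:
    - [1,0,0,42,0,0,0]
    - [1,0,0,42,0,0,0]
    - [1,10,0,0,0,0,0]
    - [1,6,0,0,0,0,0]
    - [1,5,0,0,0,0,0]

```text
clock: 35.25
position: [0.5103, -0.0767, 0.11]
orientation: [3.139, -0.003, 0.297]
wrist_force: [0.2, 0.8, -0.3]
width: 0.0002
grip_force: 0.0
```

Request:
arm_command:
  commands:
    - [1,5,0,0,0,0,0]
    - [1,5,0,0,0,0,0]
    - [1,5,0,0,0,0,0]
    - [1,0,0,0,0,0,0]

```text
clock: 35.75
position: [0.5233, -0.072, 0.1077]
orientation: [-3.141, -0.0, 0.297]
wrist_force: [-0.0, -0.0, 0.2]
width: 0.0004
grip_force: 0.0
```

```bash
python3 - <<'E'
from h import *
st()
E
```

```text
t 35.75 b [  5.1 -67.2 107.7] rpy [-3.141 -0.     0.297]
Fb [-0.02, 0.0, 0.19] w 0.4 g 0.0
```

Request:
arm_command:
  commands:
    - [1,3,0,0,0,0,0]
    - [1,0,0,0,0,0,0]

```text
clock: 36.0
position: [0.5259, -0.0712, 0.1076]
orientation: [-3.141, 0.0, 0.297]
wrist_force: [-0.2, -0.8, -0.0]
width: 0.0001
grip_force: 0.1
```

Request:
arm_command:
  commands:
    - [1,-40,0,0,0,0,0]
    - [1,0,0,-60,0,0,0]
    - [1,0,0,-60,0,0,0]
    - [1,-30,30,-60,0,0,0]
    - [1,-50,35,0,0,0,0]

```text
clock: 36.62
position: [0.4341, -0.1639, 0.2824]
orientation: [3.135, -0.005, 0.3]
wrist_force: [0.5, -1.9, -1.0]
width: 0.0001
grip_force: 0.0
```

Request:
arm_command:
  commands:
    - [1,-50,40,0,0,0,0]
    - [1,-50,40,0,0,0,0]
    - [1,-30,50,0,0,0,0]
    - [1,-10,50,0,0,0,0]
    - [1,0,0,0,0,0,0]

```text
clock: 37.25
position: [0.3531, -0.3759, 0.2778]
orientation: [-3.141, 0.0, 0.294]
wrist_force: [0.5, 0.5, -0.3]
width: 0.0
grip_force: 0.0
```

```bash
python3 - <<'E'
from h import *
st();bar()
for n in("top","side"):
    p,d=capture(n);B=tob(cloud(n,d));x,y,z=B[...,0],B[...,1],B[...,2]
    m=(y<-54)&(y>-80)&(x>-80)&(x<50)&(z>118)&(z<150)
    print(n,"tab",m.sum(),np.percentile(B[m],[3,50,97],axis=0).round(1).tolist() if m.any() else 0)
    m=(z>33)&(z<42)&(x>-35)&(x<-0)&(y>-60)&(y<150)&(p.min(2)>110)&(p.max(2).astype(int)-p.min(2)<40);print("bar y",B[m][:,1].min(),B[m][:,1].max())
E
```

```text
t 37.25 b [-246.7 -308.   277.8] rpy [-3.141  0.     0.294]
Fb [0.68, 0.34, -0.29] w 0.0 g 0.0
bar px 394 ((-9.024505615234375, 32.363739013671875), (158.7191925048828, 22.931528091430664), 89.91769409179688) [-20.594154 -46.9848  ] [  2.3483758 111.72616  ]
top tab 61 [[19.0, -77.0, 118.4], [26.0, -66.9, 134.7], [35.0, -58.0, 140.5]]
bar y -46.90095293820196 110.95321122375147
side tab 131 [[15.2, -78.4, 118.7], [20.5, -72.3, 129.4], [30.0, -59.5, 135.3]]
bar y -48.99191588867668 112.44110261723335
```

The leaf now stands at about 1.77 rad. The bar has not moved, and the robot is clear of everything.

```bash
python3 -c "
from rig import ticket
print(ticket.sign_off())"
```

```text
the job is handed in; nothing more can be done
None
```

Handed in at about 37 s: I flipped the stop down, set the bar flush along the fence and against the gauge screw at about 6 N, then flipped the stop back up to about 1.77 rad; the bar showed no measurable shift, and I left the offcut, bearing and fitting alone.

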